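Press the green label holder home behind the shelf lip

ROBOT

A 6-joint arm with a two-finger parallel gripper is mounted at the origin on a cart in front of the work surface, level with it; the furniture and walls round the work are solid. World frame = base frame: x ahead of the robot, y to its left, z up, the work surface at z = 0. Lengths are in mm, angles in rad, forces in N, time in s.
With the tool pointing down it reaches from about 275 to 1000 mm from the base axis. Payload 8.4 kg.
Tool frame: the origin (TCP) lies between the finger pads; the fingertips stand 22 mm ahead of it and the grasp point (between the pads) lies 3 mm ahead of it (r.nose_length is the z of the fingertips in the tool frame, in mm); z points along the fingers, y is the line along which they close (so a half turn about z gives the same grasp; the last joint's range is limited). The gripper opens to 85 mm and grips with 20 to 120 N. Pads are 22 mm wide; open, the fingers measure 114 mm over their backs; the gripper's body (76 mm by 85 mm) begins 54 mm behind the grasp point. The pads swing forward as they close: fully open they stand 13 mm farther back than shut.
Start: joints at [1.206, 0.353, 1.633, -0, 1.155, -0.002], TCP at [221.807, 584.32, 253.281] pointing down, gripper open.
Joint ranges: [-2.63, 2.63], [-0.92, 2.1], [0.06, 2.66], [-1.3, 4.44], [0, 2.69], [-3.02, 3.02]. Speed limits (rad/s): [2.22, 2.22, 2.79, 3.14, 3.14, 3.14].

INTERFACE

Orientations are given as [roll, pitch, yaw] about the fixed x, y, z axes, in that order (R = Rz(yaw) Ry(pitch) Rx(roll)).
In Python, from rig import r, camrig, job, telemetry gives the robot as it stands (r), with the cameras (camrig), the job (job) and the readings (telemetry).
- The arm moves only by the shell command python3 steer.py 'ROWS' [FORCE]. ROWS is a JSON list of rows, 1 to 5 of them, each written [[rx, ry, rz], [dx, dy, dz], opening]: a rotation vector rx, ry, rz in rad, then dx, dy, dz in mm, then the opening from 0.0 (shut) to 1.0 (fully open); each row shifts and turns the commanded pose from where the row before left it, along the tool's axes as they then stand; what a row does not reach is not made up. A row lasts 1/12 s, in which the tool goes at most 41.7 mm and 0.125 rad, less where a joint would pass 70% of its speed; a pose out of reach is approached as far as the arm can. The fingers move at their own pace and stop on an object; FORCE is the grip in N (left out, the last holds). Time passes only in rows, so rows that do not move let the fingers close. It prints the time, the measured TCP pose, the force, the opening and the grip force at its end. Input that does not fit is refused with a message, and nothing moves.
- telemetry.sense(): the state, without advancing time (a new reading comes with each control period).
- camrig.grab_frame(name): name is "side" or "top" or "wrist"; returns the picture (400x640x3 uint8, red, green, blue); there is no depth.
- camrig.camera_params(name): a dict with "fx", "fy", "cx", "cy" (pixels), "dist_coeffs" ([k1, k2, p1, p2, k3] as OpenCV has them; the pictures are not rectified), "rvec" (rotation vector, rad) and "tvec" (3), from world to camera coordinates, as OpenCV has them. Camera axes: x right, y down, z forward; pixel columns grow to the right and rows downward; lengths in mm; the calibration is good to about 2 mm. A picture is of the moment at which its call begins: read the wrist's pose just before it. camera_params takes no time and is no camera call; for the wrist camera it gives the pose at the moment of the call.
- job.sign_off(): hands the job in; it is judged then, once.
The state is a dict: "clock": time; "qpos": joint angles; "qvel": joint speeds; "joint_efforts": joint torques, N m; "eef_pos": TCP position; "tcp_rot": TCP orientation; "contact_force": force on the tool from outside, world axes, zero at the start; "wrist_torque": the same for the moment, N m; "opening": opening from 0.0 (shut) to 1.0 (fully open); "grasp_force": force on a finger pad.
Only numpy, scipy, OpenCV 4.12 (cv2) and the standard library are available. Lean on these libraries where they do the work, as an engineer would, in place of code of your own. Each camera call takes 0.05 s, during which the arm holds its last target. There are 200 camera calls.

TASK

The empty bay on the front edge of the little shelf needs its label: take the holder with the green card from the wooden stand and slide it, card to the front, down behind the bay's lip. Push it down against the sprung foot until its ears sit fully home on the channel's end cheeks, and finish still holding it pressed home, so that I can turn the two brass catches over the ears. Leave the blue holder in the stand, and do not shift the jars on the shelf or the mug.

Things in the scene. Friction and masses are not known exactly. Their poses are not given: they have to be found in the camera images.
- green_holder: Loose upright white plate (45 g), 4 mm thick (x), 88 mm tall, green card on its front (-x). Origin: middle of its lower edge; z up, y along its width. Tongue 52 mm wide to z = 24, lower corners bevelled; ears 72 mm wide, z = 24 to 32; card face 60 mm wide to z = 66; grip tab above. Starts upright in either slot of the stand, card to the robot, ears resting on the block
- green_tab (a point): middle of the green holder's ribbed grey grip tab, 77 mm above its lower edge; tab 36 mm wide (y), 10 mm thick (x), 22 mm tall: the place to pinch it, front to back
- green_ear (a point): outer end of the green holder's left ear (its +y side), 36 mm from its middle and 28 mm above its lower edge
- blue_holder: The same kind of loose holder with a blue card, in the other slot of the stand; stays there
- stand: Fixed dark wooden block 60 x 185 x 35 mm (x, y, z), origin at the middle of its underside; two slots along y, 58 mm long, 7 mm wide, 28 mm deep, centred at y = +48 and -48 mm
- bay: The one EMPTY aluminium label bay of three on the shelf front; its two neighbours hold a red and a yellow card; which is empty varies. Fixed. x into the shelf, y left, z up; origin in the mid-plane and middle of its upright slot, where the holder's lower edge comes when home (35 mm above the worktop). Slot 7 mm wide (x), 60 mm long (y), between end cheeks with tops at z = 24, where the ears rest
- bay_lip (a point): top edge of the empty bay's front lip, at its middle: 11 mm in front of the bay's origin and 29 mm above it. The lip is upright at x = -3.5 mm up to z = 22, then flares forwards at 45 degrees to here
- bay_back (a point): upper edge of the empty bay's back plate, at its middle, on the face towards the robot: x = 3.5 mm, z = 48 mm in the bay's frame. The plate is 100 mm wide and 19 mm higher than the lip, so it can be felt for above it. Open brass catches point up before it, to z = 49, inner sides 42.5 mm either side of the middle
- foot (a joint): Sprung plastic foot in the bottom of the empty bay's slot, m: 0 = up (its top at z = 10 mm in the bay's frame), grows as it is pressed down, 0.010 when the holder is home; the spring takes 5 N to start and 11 N at home and pushes the holder up again if it is let go
- shelf: Fixed wooden riser shelf, 200 deep x 335 wide x 75 mm high, the bays on its front face 104 mm apart; origin at the foot of the middle of its front face, x to the rear, y left. Its stores stand at least 80 mm behind the front face
- jar_2: loose storage jar with grey lid on the shelf, 92 x 92 x 167 mm, origin under its middle
- spice_1: loose spice jar with pale lid on the shelf, 44 x 44 x 101 mm, origin under its middle
- spice_2: loose spice jar with ochre lid on the shelf, 45 x 45 x 107 mm, origin under its middle
- salt_shaker: loose salt shaker on the shelf, 44 x 44 x 90 mm, origin under its middle
- mug: loose white dotted mug on the worktop at the left, 78 x 114 x 93 mm, origin under its middle

How it is judged:
By the outcome, as a careful person would: the job done as asked, in the order asked, and still so for the second after the job is handed in, while the arm keeps its last pose, push and grip.
It also fails if it takes over 40 s, if anything falls off the work surface, if the arm or the gripper's body presses on something with over 40 N, if the wrist force passes 120 N, or if a joint passes its speed limit or range.

## Working session

There is one attempt and no reset: what is moved stays moved. The work goes in short steps, Python scripts to look and compute and a shell command to move; the robot and the scene stay as the last step left them, time stands still between calls to the robot, and variables do not carry over. Pictures are saved under pics/ and viewed, at most 10 in all, crops included, and the job is handed in when it is done.

```bash
ls; mkdir -p pics
python3 - <<'E'
from rig import r, camrig, job, telemetry
import cv2,numpy as np
print(telemetry.sense())
for n in ["side","top","wrist"]:
    p=camrig.camera_params(n); im=camrig.grab_frame(n); cv2.imwrite(f"pics/{n}0.png",im[:,:,::-1]); 
    R=cv2.Rodrigues(np.array(p["rvec"],float))[0]; print(n,p["fx"],p["dist_coeffs"],"pos",(-R.T@np.array(p["tvec"]).ravel()).round(),"fwd",R[2].round(2))
E
```

```text
pics
rig.py
steer.py
{'clock': 0.0, 'qpos': array([ 1.20561875e+00,  3.53677420e-01,  1.63415287e+00, -2.20160235e-05,
        1.15519872e+00, -2.38566757e-03]), 'qvel': array([ 9.67804826e-04, -1.74040962e-03,  1.24630880e-05, -3.78113906e-03,
       -9.94288889e-04,  1.83778554e-03]), 'joint_efforts': array([ 3.90894027e-03, -6.05263782e+01, -3.42057145e+01,  4.01671932e-04,
        9.63428960e-03,  5.53741756e-05]), 'eef_pos': array([221.63801102, 583.89237508, 252.53536365]), 'tcp_rot': array([-3.14015625e+00,  1.67024041e-05,  2.77880966e+00]), 'contact_force': array([ 0.72641713, -0.34425186, -0.22514459]), 'wrist_torque': array([ 0.01713747, -0.01460408,  0.03367133]), 'grasp_force': 0.0, 'opening': 0.9998718462108447}
side 460.6926130298345 [-0.10306534  0.          0.          0.          0.        ] pos [ 128. -831.  793.] fwd [ 0.36  0.71 -0.6 ]
top 397.1861490759244 [-0.09409671  0.          0.          0.          0.        ] pos [ 404.   10. 1200.] fwd [ 0.13 -0.   -0.99]
wrist 331.97771290509854 [-0.05821795  0.          0.          0.          0.        ] pos [148. 613. 374.] fwd [ 0.29 -0.11 -0.95]
```

View pics/side0.png

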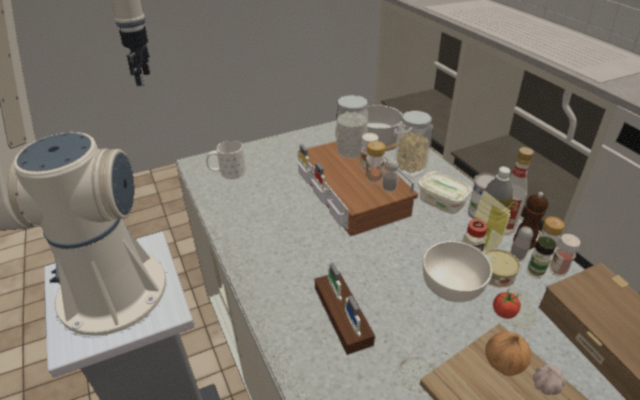

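View pics/top0.png

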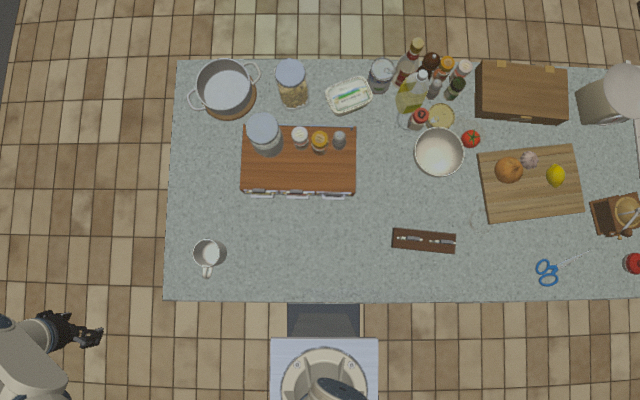

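The green holder is in the stand's left slot (side image about (335,280), blue at (352,313)). The yellow (303,157) and red (319,177) cards fill the left and middle bays, so the empty bay is the right one, at about (338,210) in the side view and (335,196) in the top view.

```bash
cat > h.py <<'E'
import cv2,numpy as np
from scipy.spatial.transform import Rotation as Ro
def cam(p):
    K=np.array([[p["fx"],0,p["cx"]],[0,p["fy"],p["cy"]],[0,0,1]]); R=cv2.Rodrigues(np.array(p["rvec"],float))[0]
    return K,np.array(p["dist_coeffs"],float),R,np.array(p["tvec"],float).ravel()
def ray(p,uv):
    K,d,R,t=cam(p); n=cv2.undistortPoints(np.array([[uv]],float),K,d)[0,0]
    v=R.T@np.array([n[0],n[1],1]); return -R.T@t,v/np.linalg.norm(v)
def onz(p,uv,z):
    c,v=ray(p,uv); return c+v*(z-c[2])/v[2]
def tri(obs):
    A=np.zeros((3,3));b=np.zeros(3);L=[]
    for p,uv in obs:
        c,v=ray(p,uv);M=np.eye(3)-np.outer(v,v);A+=M;b+=M@c;L.append((c,M))
    x=np.linalg.solve(A,b); return x,[float(np.linalg.norm(M@(x-c))) for c,M in L]
def proj(p,X):
    K,d,R,t=cam(p); return cv2.projectPoints(np.array([X],float),cv2.Rodrigues(R)[0],t,K,d)[0][0,0]
def blobs(m,amin=15):
    n,l,s,c=cv2.connectedComponentsWithStats(m.astype(np.uint8)); return [(s[i].tolist(),c[i].round(1).tolist()) for i in range(1,n) if s[i][4]>=amin]
def hsv(im): return cv2.cvtColor(im,cv2.COLOR_RGB2HSV)
def mask(im,lo,hi): return cv2.inRange(hsv(im),np.array(lo),np.array(hi))>0
E
python3 - <<'E'
from h import *; from rig import r, camrig, job, telemetry
s=cv2.imread("pics/side0.png")[:,:,::-1].copy();t=cv2.imread("pics/top0.png")[:,:,::-1].copy()
ps,pt=camrig.camera_params("side"),camrig.camera_params("top")
print("green side",[b for b in blobs(mask(s,(45,80,30),(90,255,255))) if 300<b[1][0]<380 and b[1][1]>240])
print("blue side",[b for b in blobs(mask(s,(100,100,40),(130,255,255))) if 300<b[1][0]<400 and b[1][1]>240])
# stand corners in top
m=mask(t,(0,60,20),(20,255,110)); 
c=[x for x in cv2.findContours(m.astype(np.uint8),0,1)[0] if cv2.pointPolygonTest(x,(425,246),False)>=0 ]
for x in c:
    q=cv2.minAreaRect(x);print(q);
    for k in cv2.boxPoints(q): print(onz(pt,k,35).round())
print("tabs top",onz(pt,(405,238),90).round(),onz(pt,(441,241),90).round(),"bay",onz(pt,(335,196),70).round(),onz(pt,(355,196),75),onz(pt,(242,192),75))
w=cv2.imread("pics/side0.png"); cv2.imwrite("pics/crop.png",np.hstack([cv2.resize(w[140:240,290:420],None,fx=3,fy=3,interpolation=2),cv2.resize(w[255:355,300:400],None,fx=3,fy=3,interpolation=2)]))
E
```

```text
green side [([330, 273, 7, 16, 36], [332.8, 279.4])]
blue side [([347, 305, 9, 19, 54], [350.8, 313.5])]
((423.61529541015625, 240.41653442382812), (63.090797424316406, 19.69736099243164), 6.072457313537598)
[ 419. -193.   35.]
[ 477. -200.   35.]
[ 458. -388.   35.]
[ 400. -380.   35.]
tabs top [ 443. -223.   90.] [ 435. -325.   90.] bay [564. -27.  70.] [563.24537666 -84.27742036  75.        ] [572.60048228 240.32092874  75.        ]
```

View pics/crop.png

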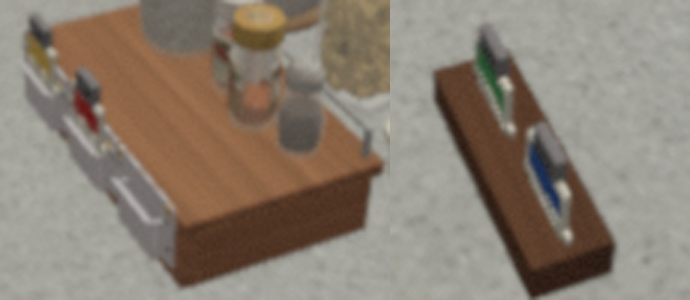

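The crop shows the empty right bay (crop about (145,215)), with only its lip and handle-like bail visible, and the green holder at the far left of the stand with its grey tab on top. I'll bring the wrist camera over the green holder with the tool's y axis along the holder's x.

```bash
python3 steer.py '[[[0, 0, 0.12], [0, 0, 0], 1], [[0, 0, 0.12], [0, 0, 0], 1], [[0, 0, 0.12], [0, 0, 0], 1], [[0, 0, 0.12], [0, 0, 0], 1], [[0, 0, 0.12], [0, 0, 0], 1]]'
python3 steer.py '[[[0, 0, 0.12], [0, 0, 0], 1], [[0, 0, 0.12], [0, 0, 0], 1], [[0, 0, 0.12], [0, 0, 0], 1], [[0, 0, 0.12], [0, 0, 0], 1], [[0, 0, 0.12], [0, 0, 0], 1]]'
python3 steer.py '[[[0, 0, 0.11], [0, 0, 0], 1], [[0, 0, 0], [-37, 14, 0], 1], [[0, 0, 0], [-37, 14, 0], 1], [[0, 0, 0], [-37, 14, 0], 1], [[0, 0, 0], [-37, 14, 0], 1]]'
python3 steer.py '[[[0, 0, 0], [-36, 14, 0], 1], [[0, 0, 0], [-36, 14, 0], 1], [[0, 0, 0], [-36, 14, 0], 1], [[0, 0, 0], [-36, 14, 0], 1], [[0, 0, 0], [-36, 14, 0], 1]]'
python3 steer.py '[[[0, 0, 0], [-36, 14, 0], 1], [[0, 0, 0], [-36, 14, 0], 1], [[0, 0, 0], [-36, 14, 0], 1], [[0, 0, 0], [-36, 14, 0], 1], [[0, 0, 0], [-36, 14, 0], 1]]' |head -2
python3 steer.py '[[[0, 0, 0], [-36, 14, 0], 1], [[0, 0, 0], [-36, 14, 0], 1], [[0, 0, 0], [-36, 14, 0], 1], [[0, 0, 0], [-36, 13, 0], 1], [[0, 0, 0], [-36, 13, 0], 1]]'|head -3
python3 steer.py '[[[0, 0, 0], [-36, 13, 0], 1], [[0, 0, 0], [0, 0, 0], 1], [[0, 0, 0], [0, 0, 0], 1]]'
python3 - <<'E'
from rig import r, camrig, job, telemetry; import cv2,json,numpy as np
p=camrig.camera_params("wrist"); im=camrig.grab_frame("wrist"); cv2.imwrite("pics/w1.png",im[:,:,::-1]); json.dump({k:np.asarray(v).tolist() for k,v in p.items()},open("w1.json","w"))
E
```

```text
clock: 1.82
eef_pos: [313.6, 243.4, 253.2]
tcp_rot: [3.141, -0.0, 1.469]
contact_force: [1.3, -0.0, 0.5]
opening: 1.001
grasp_force: 0.0
clock: 2.23
eef_pos: [365.0, 57.2, 253.4]
clock: 2.65
eef_pos: [414.3, -129.1, 253.3]
tcp_rot: [3.141, -0.0, 1.468]
clock: 2.9
eef_pos: [423.6, -165.7, 253.0]
tcp_rot: [-3.141, -0.0, 1.465]
contact_force: [-0.7, 0.9, 0.1]
opening: 1.002
grasp_force: 0.0
```

View pics/w1.png

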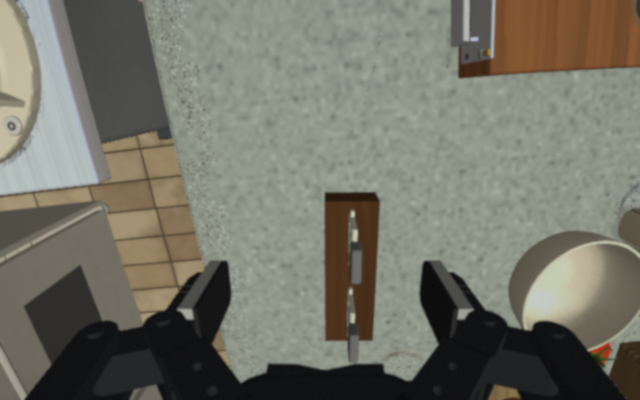

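The wrist view shows the stand as a dark rectangle (325-378, 193-340). The green holder is the upper one, with its tab top around (356,263); blue is below at (352,340), and the empty bay end is at (475,50). I'll go on to a second view straight above and triangulate.

```bash
python3 steer.py '[[[0, 0, 0], [-37, 13, 0], 1], [[0, 0, 0], [-37, 14, 0], 1], [[0, 0, 0], [0, 0, 0], 1], [[0, 0, 0], [0, 0, 0], 1]]'|head -3
cat >> h.py <<'E'
import json
def snap(n):
    from rig import r, camrig, job, telemetry
    telemetry.sense(); p=camrig.camera_params("wrist"); im=camrig.grab_frame("wrist"); cv2.imwrite(f"pics/{n}.png",im[:,:,::-1]); json.dump({k:np.asarray(v).tolist() for k,v in p.items()},open(n+".json","w"))
    return p,im
def load(n): return json.load(open(n+".json")),cv2.imread(f"pics/{n}.png")[:,:,::-1].copy()
E
python3 - <<'E'
from h import *
snap("w2")
a=load("w1"); b=load("w2"); g=(443,-242,88)
out=[]
for p,im in (a,b):
    u,v=proj(p,g).round().astype(int); print(u,v); out.append(cv2.resize(im[max(0,v-65):max(0,v-65)+120,u-35:u+45,::-1],None,fx=4.9,fy=4.9,interpolation=2))
h=min(o.shape[0] for o in out); cv2.imwrite("pics/c2.png",np.hstack([o[:h] for o in out]))
E
```

```text
clock: 3.28
eef_pos: [443.1, -240.4, 253.1]
tcp_rot: [-3.141, -0.0, 1.468]
353 260
325 188
```

View pics/c2.png

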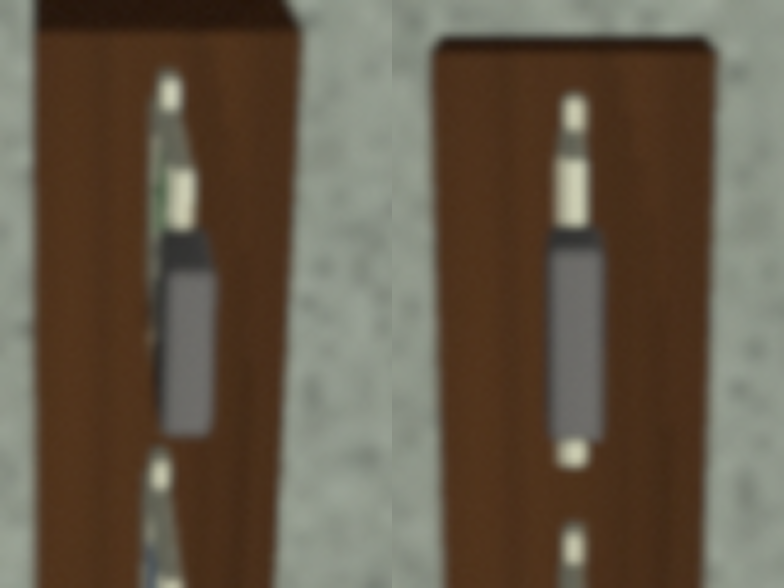

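The crops show the grey tab top as a quad centred near w1 (356.6,266.8) and w2 (327.8,193.0), and the left ear end near w1 (352.3,214) and w2 (327,146). I'll refine both with masks.

Run:
```python
from h import *
obs=[];O=[];
for n,c,e in (("w1",(356.6,266.8),(352.3,214.4)),("w2",(327.8,193),(327,146.5))):
    p,im=load(n); H=hsv(im); print(H[int(c[1]),int(c[0])],im[int(c[1])-10:int(c[1])+10:6,int(c[0])].tolist())
    m=((H[...,1]<45)&(H[...,2]>75)&(H[...,2]<140)); w=np.zeros_like(m); w[int(c[1])-24:int(c[1])+22,int(c[0])-7:int(c[0])+8]=1
    B=blobs(m&w,60); print(B)
    cn=max(cv2.findContours((m&w).astype(np.uint8),0,1)[0],key=cv2.contourArea); q=cv2.minAreaRect(cn);print(q)
    obs.append((p,B[0][1])); O.append((p,e))
x,res=tri(obs); print("tabtop",x,res); x2,res2=tri(O); print("ear",x2,res2)
p,im=load("w2")
# tab long-axis ends and stand corners at z
for n in ("w1","w2"):
    p,im=load(n); m=mask(im,(0,80,15),(20,255,110)).astype(np.uint8); m=cv2.morphologyEx(m,cv2.MORPH_CLOSE,np.ones((15,15)))
    c=[k for k in cv2.findContours(m,0,1)[0] if cv2.pointPolygonTest(k,(335,230),False)>=0]
    for k in c:
        L=[]; 
        pts=k[:,0,:].astype(float); 
        for z in (35,):
            W=np.array([onz(p,a,z)[:2] for a in pts]); q=cv2.minAreaRect(W.astype(np.float32)); print(n,z,q)
```

```text
[ 23   9 109] [[108, 107, 104], [108, 107, 103], [108, 108, 104], [109, 108, 104]]
[([351, 250, 11, 34, 316], [356.2, 266.2])]
((356.15435791015625, 266.4867248535156), (9.416115760803223, 33.244651794433594), 2.2025983333587646)
[ 23   9 108] [[109, 108, 105], [108, 107, 104], [108, 108, 104], [110, 109, 105]]
[([322, 174, 11, 40, 426], [327.0, 193.0])]
((327.0, 193.5), (39.0, 10.0), 90.0)
tabtop [ 444.57924183 -243.99544024   97.25262734] [0.18975439515528414, 0.1897543951552106]
ear [ 447.8811305  -211.89857412   43.95075739] [0.09561661982207217, 0.09561661982205327]
w1 35 ((439.9875183105469, -286.5731201171875), (192.2088165283203, 58.20115661621094), 84.16935729980469)
w2 35 ((439.575927734375, -289.8144226074219), (185.50521850585938, 58.25783920288086), 84.17504119873047)
```

The tab top triangulates to z 97 (99 expected) and the ear top to 44 (43 expected). The stand's yaw is -0.102, which matches the tool. Next I descend and pinch.

```bash
python3 steer.py '[[[0, 0, 0], [-3.5, 1.8, 35], 1], [[0, 0, 0], [0, 0, 35], 1], [[0, 0, 0], [0, 0, 35], 0.6], [[0, 0, 0], [0, 0, 35], 0.5], [[0, 0, 0], [0, 0, 22], 0.4]]' 40
python3 steer.py '[[[0, 0, 0], [0, 0, 0], 0.3], [[0, 0, 0], [0, 0, 0], 0], [[0, 0, 0], [0, 0, 0], 0], [[0, 0, 0], [0, 0, 0], 0], [[0, 0, 0], [0, 0, 0], 0]]' 40
python3 steer.py '[[[0, 0, 0], [0, 0, 0], 0], [[0, 0, 0], [0, 0, 0], 0], [[0, 0, 0], [0, 0, 0], 0]]' 80
```

```text
clock: 3.75
eef_pos: [442.7, -241.3, 88.7]
tcp_rot: [-3.138, -0.002, 1.471]
contact_force: [-0.9, 0.1, -0.5]
opening: 0.603
grasp_force: 0.0
clock: 4.17
eef_pos: [445.4, -244.4, 93.0]
tcp_rot: [3.139, 0.001, 1.469]
contact_force: [0.1, 0.3, 0.5]
opening: 0.11
grasp_force: 43.6
clock: 4.42
eef_pos: [445.4, -244.5, 92.9]
tcp_rot: [3.139, 0.001, 1.468]
contact_force: [0.2, 2.1, 8.4]
opening: 0.099
grasp_force: 82.1
```

```bash
python3 steer.py '[[[0, 0, 0], [0, 0, -10], 0], [[0, 0, 0], [0, 0, -20], 0], [[0, 0, 0], [0, 0, -30], 0], [[0, 0, 0], [0, 0, -30], 0], [[0, 0, 0], [0, 0, -30], 0]]'
python3 steer.py '[[[0, 0, 0], [0, 0, 0], 0], [[0, 0, 0], [0, 0, 0], 0]]'
python3 - <<'E'
from h import *
from rig import r, camrig, job, telemetry
snap("w3"); s=camrig.grab_frame("side"); cv2.imwrite("pics/s3.png",s[:,:,::-1])
p,im=load("w3"); a=cv2.resize(im[120:400,200:450,::-1],None,fx=1.6,fy=1.6); b=cv2.resize(s[210:330,290:400,::-1],None,fx=3.7,fy=3.7); h=min(len(a),len(b)); cv2.imwrite("pics/c3.png",np.hstack([a[:h],b[:h]]))
E
```

```text
clock: 4.83
eef_pos: [444.0, -244.1, 213.6]
tcp_rot: [3.141, 0.0, 1.469]
contact_force: [1.2, -1.0, -1.1]
opening: 0.1
grasp_force: 80.7
clock: 5.0
eef_pos: [445.4, -244.8, 214.0]
tcp_rot: [3.137, 0.002, 1.469]
contact_force: [0.2, -0.0, -1.5]
opening: 0.099
grasp_force: 80.8
```

View pics/c3.png

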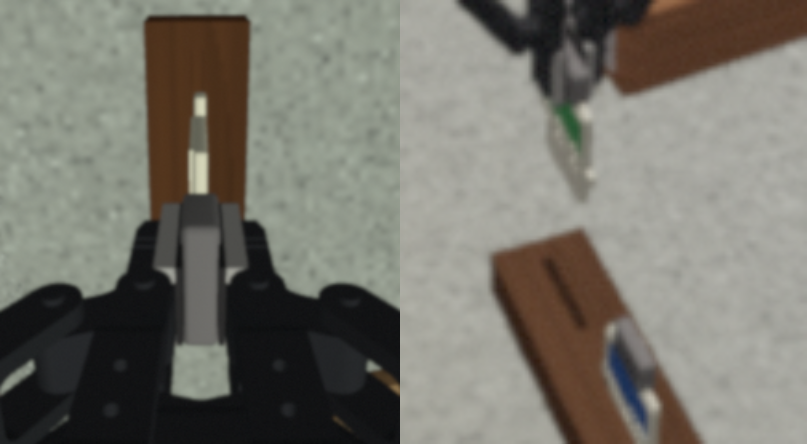

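The holder is firmly held and upright, with its card towards the robot, and the blue one is still in the stand. Next I look at the bay from two wrist places.

```bash
python3 steer.py '[[[0, 0, -0.03], [29, 16, 0], 0], [[0, 0, -0.04], [29, 16, 0], 0], [[0, 0, 0], [29, 14, 0], 0], [[0, 0, 0], [29, 14, 0], 0], [[0, 0, 0], [29, 14, 0], 0]]'
python3 steer.py '[[[0, 0, 0], [0, 0, 0], 0], [[0, 0, 0], [0, 0, 0], 0]]'|head -3
python3 -c "from h import *; snap('b1')"
python3 steer.py '[[[0, 0, 0], [20, 0, -40], 0], [[0, 0, 0], [20, 0, -40], 0], [[0, 0, 0], [20, 0, 0], 0], [[0, 0, 0], [0, 0, 0], 0], [[0, 0, 0], [0, 0, 0], 0]]'|head -3
python3 - <<'E'
from h import *
snap("b2"); g=(555,-30,75); out=[]
for n in("b1","b2"):
    p,im=load(n); u,v=proj(p,g).round().astype(int); v0,u0=max(0,v-70),u-60; print(n,u0,v0,u,v); out.append(cv2.resize(im[v0:v0+150,u0:u0+110,::-1],None,fx=3.6,fy=3.6,interpolation=2))
h=min(len(o) for o in out); cv2.imwrite("pics/c4.png",np.hstack([o[:h] for o in out]))
E
```

```text
clock: 5.52
eef_pos: [525.6, -102.0, 209.8]
tcp_rot: [-3.139, -0.0, 1.538]
contact_force: [-0.1, -1.1, 0.4]
opening: 0.103
grasp_force: 80.7
clock: 5.68
eef_pos: [525.7, -102.1, 209.9]
tcp_rot: [-3.139, -0.0, 1.542]
clock: 6.15
eef_pos: [527.2, -46.9, 285.4]
tcp_rot: [-3.141, 0.0, 1.539]
b1 302 33 362 103
b2 292 87 352 157
```

View pics/c4.png

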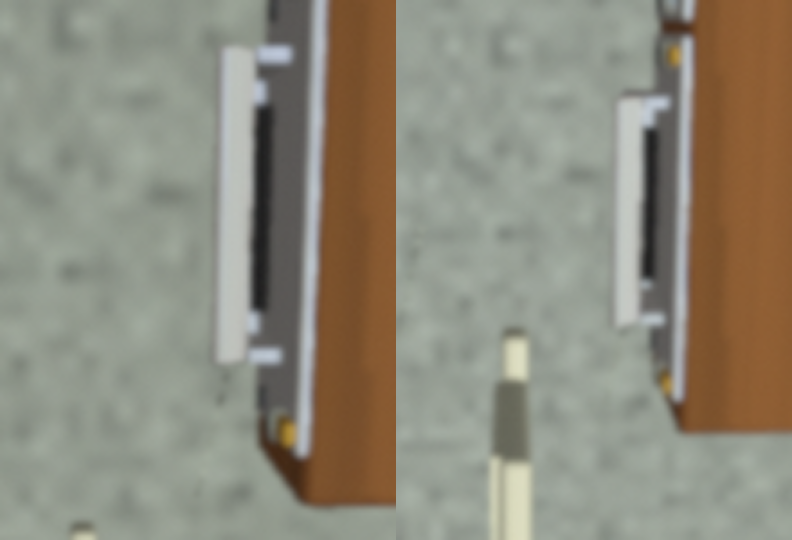

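The crops show:
- The pale flared lip, with its outer edge at b1 crop x≈218, y 45-363 and b2 crop x≈220, y 97-325.
- The dark slot behind it.
- The bright top edge of the back plate, with its lower end at b1 (296,457) and b2 (277,400).
- A brass catch at each end.

I'll triangulate these.

Run:
```python
from h import *
P1,i1=load("b1");P2,i2=load("b2")
f=lambda x,y:(x/3.6-.36+302,y/3.6-.36+33); g=lambda x,y:(x/3.6-.36+292,y/3.6-.36+87)
D={"lip+y":((220,45),(221,95)),"lip-y":((217,363),(219,326)),"back-y":((296,457),(276,401)),
"slot+y backcorner?":((272,105),(260,128)),"slot-y":((267,310),(259,279)),"tab+y mark outer":((291,46),(272,97)),"mark-y outer":((281,362),(268,325)),"catch-y":((288,432),(270,382))}
for k,(a,b) in D.items():
    x,res=tri([(P1,f(*a)),(P2,g(*b))]); print(k,x.round(1),round(res[0],2))
# plate's upper edge in full image: bright bluish runs along rows
for n,(p,im) in (("b1",(P1,i1)),("b2",(P2,i2))):
    d=im[...,2].astype(int)-im[...,0]; m=((d>10)&(im[...,2]>150)); print(n,[b for b in blobs(m,12) if 340<b[1][0]<420][:12])
    for v in ((20,60,100,130,150) if n=="b1" else (100,120,140,160,180)):
        print(v,im[v,355:400].mean(1).astype(int).tolist())
```

```text
lip+y [557.6  12.4  57.7] 0.11
lip-y [556.3 -54.   62.9] 0.06
back-y [571.2 -72.   81.4] 0.15
slot+y backcorner? [570.8   1.4  42.2] 0.19
slot-y [570.2 -44.2  44.1] 0.04
tab+y mark outer [572.1  11.6  60.5] 0.11
mark-y outer [570.8 -54.3  62.4] 0.06
catch-y [569.8 -67.   78.8] 0.18
b1 [([391, 0, 2, 7, 14], [391.5, 3.0]), ([386, 16, 7, 136, 197], [388.7, 82.7]), ([373, 46, 10, 5, 41], [377.8, 47.7]), ([373, 56, 3, 6, 17], [373.9, 58.4]), ([371, 120, 3, 5, 14], [371.9, 122.1]), ([371, 130, 9, 4, 32], [375.2, 131.4])]
20 [124, 126, 131, 135, 139, 141, 141, 142, 140, 138, 139, 139, 140, 141, 143, 144, 145, 146, 147, 146, 137, 117, 94, 85, 83, 84, 89, 90, 83, 79, 93, 111, 122, 133, 151, 176, 187, 169, 124, 87, 80, 82, 80, 81, 80]
60 [151, 149, 147, 144, 143, 140, 136, 136, 158, 183, 191, 189, 188, 189, 188, 187, 185, 184, 183, 172, 145, 108, 89, 87, 88, 87, 87, 87, 87, 88, 88, 95, 120, 155, 180, 182, 154, 110, 85, 82, 83, 82, 82, 82, 80]
100 [141, 141, 142, 144, 145, 141, 137, 151, 175, 187, 189, 189, 190, 189, 184, 164, 117, 64, 36, 32, 35, 52, 75, 85, 88, 86, 87, 88, 88, 90, 101, 133, 1
[... 858 characters left out ...]
156, 116, 91, 86, 86, 86, 85, 85, 84, 86, 90, 93, 93, 95, 96, 96, 97, 97, 95, 95, 95, 96, 98, 97, 97, 96, 95]
140 [195, 197, 195, 194, 180, 137, 79, 41, 44, 64, 81, 88, 90, 93, 111, 147, 181, 184, 148, 106, 88, 86, 86, 86, 85, 84, 86, 89, 92, 93, 94, 96, 96, 97, 96, 95, 95, 95, 96, 98, 98, 97, 97, 95, 96]
160 [196, 196, 193, 176, 136, 81, 41, 35, 51, 74, 86, 90, 91, 98, 129, 167, 179, 151, 110, 89, 86, 86, 84, 84, 84, 83, 83, 85, 88, 92, 95, 95, 95, 95, 96, 96, 96, 97, 98, 98, 98, 97, 96, 96, 95]
180 [147, 151, 154, 154, 154, 153, 143, 115, 87, 83, 88, 89, 92, 113, 150, 176, 168, 133, 100, 87, 86, 85, 85, 84, 83, 83, 84, 85, 88, 91, 93, 94, 96, 96, 95, 95, 95, 96, 96, 97, 97, 96, 96, 96, 95]
```

Run:
```python
from h import *
from rig import r, camrig, job, telemetry
for n,rows in (("b1",range(25,146,10)),("b2",range(102,192,8))):
    p,im=load(n); g=im.astype(float).mean(2); pts=[];lip=[]
    for v in rows:
        row=g[v]; u0=np.argmax(np.where((np.arange(640)>365)&(np.arange(640)<396)&(np.arange(640)>(378 if n=="b1" else 366)),row,0))
        u=u0
        while row[u]>135: u-=1
        u+= (135-row[u])/(row[u+1]-row[u]); pts.append(onz(p,(u,v),83)[:2])
    pts=np.array(pts); k=np.polyfit(pts[:,1],pts[:,0],1); print(n,"back edge x(-21.5)",np.polyval(k,-21.5).round(2),"yaw",-np.arctan(k[0]).round(4),"res",(pts[:,0]-np.polyval(k,pts[:,1])).round(1).tolist())
s=telemetry.sense(); R=Ro.from_euler("xyz",s["tcp_rot"]).as_matrix(); T=s["eef_pos"]; print(T,s["tcp_rot"])
p,im=load("b2"); v0=180
for z,uv in ((T[2]-50,(325.3,179.7)),):
    w=onz(p,uv,z); print("ear world",w,"in tool",R.T@(w-T), "tool x=36 expected")
```

```text
b1 back edge x(-21.5) 571.79 yaw -0.018 res [-0.1, 0.0, 0.0, 0.0, -0.0, 0.1, -0.0, 0.1, -0.0, 0.1, -0.1, 0.0, -0.1]
b2 back edge x(-21.5) 571.51 yaw -0.0153 res [-0.5, 0.2, 0.2, 0.1, 0.0, 0.1, 0.1, 0.0, -0.0, -0.1, -0.1, -0.1]
[526.95837724 -47.28038961 284.90261121] [-3.13985900e+00  4.87603874e-04  1.53856440e+00]
ear world [528.40045954 -11.31310499 234.90261121] in tool [36.01945204  0.36889068 49.9818783 ] tool x=36 expected
```

Everything agrees: back face at x≈571.6, bay centre y≈-21.5, yaw≈-0.017, and the held ear is 36.0 mm from the tool axis. I'll go above the bay mouth, lower until the edge is between lip and plate top, then feel for the back plate.

```bash
python3 steer.py '[[[0, 0, 0], [9, 11.4, 28], 0], [[0, 0, 0], [9, 11.4, 28], 0], [[0, 0, 0], [9, 11.4, 29], 0], [[0, 0, -0.015], [0, 0, 0], 0], [[0, 0, 0], [0, 0, 0], 0]]'
python3 steer.py '[[[0, 0, 0], [0, 0, 21], 0], [[0, 0, 0], [0, 0, 21], 0], [[0, 0, 0], [0, 0, 0], 0], [[0, 0, 0], [0, 0, 0], 0], [[0, 0, 0], [0, 0, 0], 0]]'
```

```text
clock: 6.62
eef_pos: [561.2, -21.4, 198.4]
tcp_rot: [-3.136, 0.0, 1.555]
contact_force: [0.0, 0.0, 0.2]
opening: 0.099
grasp_force: 80.8
clock: 7.03
eef_pos: [563.5, -21.1, 160.6]
tcp_rot: [3.14, 0.0, 1.553]
contact_force: [-0.2, 0.1, -0.3]
opening: 0.102
grasp_force: 80.7
```

```bash
python3 steer.py '[[[0, 0, 0], [0, 2, 4], 0], [[0, 0, 0], [0, 1, 0], 0], [[0, 0, 0], [0, 0, 0], 0], [[0, 0, 0], [0, 0, 0], 0]]'|sed -n '2,4p'
for i in 1; do python3 steer.py '[[[0, 0, 0], [0, 1, 0], 0], [[0, 0, 0], [0, 0, 0], 0]]'; done |sed -n '2,4p'
python3 steer.py '[[[0, 0, 0], [0, 1, 0], 0], [[0, 0, 0], [0, 0, 0], 0]]'|sed -n '2,4p'
python3 steer.py '[[[0, 0, 0], [0, 1, 0], 0], [[0, 0, 0], [0, 0, 0], 0]]'|sed -n '2,4p'
```

```text
eef_pos: [566.3, -20.5, 155.3]
tcp_rot: [3.141, 0.0, 1.554]
contact_force: [0.4, 0.9, 0.0]
eef_pos: [567.2, -20.4, 155.0]
tcp_rot: [3.141, 0.0, 1.554]
contact_force: [-0.8, 0.5, -0.4]
eef_pos: [568.1, -20.4, 154.8]
tcp_rot: [3.141, 0.0, 1.554]
contact_force: [0.7, -0.3, -1.5]
eef_pos: [569.1, -20.5, 154.8]
tcp_rot: [3.141, -0.0, 1.554]
contact_force: [-0.2, -0.2, -1.4]
```

```bash
python3 steer.py '[[[0, 0, 0], [0, 1, 0], 0], [[0, 0, 0], [0, 0, 0], 0]]'|sed -n '2,4p'
python3 steer.py '[[[0, 0, 0], [0, 1, 0], 0], [[0, 0, 0], [0, 0, 0], 0]]'|sed -n '2,4p'
```

```text
eef_pos: [569.8, -20.5, 154.7]
tcp_rot: [-3.141, -0.0, 1.554]
contact_force: [-0.7, -0.1, -1.3]
eef_pos: [570.2, -20.5, 154.6]
tcp_rot: [-3.14, -0.0, 1.554]
contact_force: [-3.3, 0.9, 1.9]
```

Contact came at TCP x≈569.9 (569.3 expected). I'll back off to the slot's mid-plane and go down.

```bash
python3 steer.py '[[[0, 0, 0], [-0.8, -2.6, 0], 0], [[0, 0, 0], [0, 0, 0], 0], [[0, 0, 0], [0, 0, 0], 0]]'|sed -n '2,4p'
python3 steer.py '[[[0, 0, 0], [0, 0, 5], 0], [[0, 0, 0], [0, 0, 5], 0], [[0, 0, 0], [0, 0, 5], 0], [[0, 0, 0], [0, 0, 0], 0], [[0, 0, 0], [0, 0, 0], 0]]'|sed -n '2,4p'
```

```text
eef_pos: [568.6, -21.4, 155.0]
tcp_rot: [3.141, 0.0, 1.554]
contact_force: [0.0, 0.6, 0.4]
eef_pos: [568.0, -21.3, 139.2]
tcp_rot: [-3.14, -0.0, 1.554]
contact_force: [-0.5, 0.1, -0.7]
```

```bash
python3 steer.py '[[[0, 0, 0], [0, 0, 4], 0], [[0, 0, 0], [0, 0, 4], 0], [[0, 0, 0], [0, 0, 0], 0], [[0, 0, 0], [0, 0, 0], 0]]'|sed -n '2,4p'
python3 steer.py '[[[0, 0, 0], [0, 0, 3], 0], [[0, 0, 0], [0, 0, 3], 0], [[0, 0, 0], [0, 0, 0], 0], [[0, 0, 0], [0, 0, 0], 0]]'|sed -n '2,4p'
python3 steer.py '[[[0, 0, 0], [0, 0, 2], 0], [[0, 0, 0], [0, 0, 2], 0], [[0, 0, 0], [0, 0, 0], 0], [[0, 0, 0], [0, 0, 0], 0]]'|sed -n '2,4p'
```

```text
eef_pos: [568.1, -21.3, 131.5]
tcp_rot: [-3.141, -0.0, 1.554]
contact_force: [-0.0, -0.8, -0.3]
eef_pos: [568.7, -21.3, 126.1]
tcp_rot: [3.141, -0.0, 1.554]
contact_force: [-0.3, -0.5, 5.4]
eef_pos: [568.7, -21.3, 122.4]
tcp_rot: [3.141, -0.0, 1.554]
contact_force: [-1.0, -0.0, 7.0]
```

The foot was met near TCP z≈126.5, as expected, so home should be about z≈117 with a steep force rise.

```bash
python3 steer.py '[[[0, 0, 0], [0, 0, 2], 0], [[0, 0, 0], [0, 0, 2], 0], [[0, 0, 0], [0, 0, 0], 0], [[0, 0, 0], [0, 0, 0], 0]]' 100|sed -n '2,6p'
python3 steer.py '[[[0, 0, 0], [0, 0, 1], 0], [[0, 0, 0], [0, 0, 0], 0], [[0, 0, 0], [0, 0, 0], 0]]'|sed -n '2,4p'
python3 steer.py '[[[0, 0, 0], [0, 0, 1], 0], [[0, 0, 0], [0, 0, 0], 0], [[0, 0, 0], [0, 0, 0], 0]]'|sed -n '2,4p'
```

```text
eef_pos: [568.8, -21.3, 118.7]
tcp_rot: [3.141, 0.0, 1.554]
contact_force: [-1.5, 0.8, 9.6]
opening: 0.096
grasp_force: 101.8
eef_pos: [568.8, -21.3, 117.8]
tcp_rot: [3.141, 0.0, 1.554]
contact_force: [-1.4, -0.0, 10.8]
eef_pos: [568.9, -21.3, 117.1]
tcp_rot: [3.14, 0.0, 1.554]
contact_force: [-2.4, 0.5, 11.7]
```

```bash
python3 steer.py '[[[0, 0, 0], [0, 0, 1], 0], [[0, 0, 0], [0, 0, 0], 0], [[0, 0, 0], [0, 0, 0], 0]]'|sed -n '2,4p'
python3 steer.py '[[[0, 0, 0], [0, 0, 1], 0], [[0, 0, 0], [0, 0, 0], 0], [[0, 0, 0], [0, 0, 0], 0]]'|sed -n '2,4p'
```

```text
eef_pos: [569.1, -21.3, 116.8]
tcp_rot: [3.14, 0.0, 1.554]
contact_force: [-4.1, 1.5, 20.7]
eef_pos: [569.3, -21.3, 116.6]
tcp_rot: [3.139, 0.0, 1.554]
contact_force: [-6.5, 0.8, 28.3]
```

The force rose steeply at z≈116.8, so the ears are on the cheeks with about 17 N to spare. I'll ease the backward load a little and check by camera.

```bash
python3 steer.py '[[[0, 0, 0], [0, -0.6, 0], 0], [[0, 0, 0], [0, 0, 0], 0], [[0, 0, 0], [0, 0, 0], 0]]'
python3 - <<'E'
from h import *
from rig import r, camrig, job, telemetry
p,im=snap("f1"); s=camrig.grab_frame("side"); cv2.imwrite("pics/s5.png",s[:,:,::-1])
a=cv2.resize(im[70:310,230:430,::-1],None,fx=2,fy=2,interpolation=2); u,v=map(int,proj(camrig.camera_params("side"),(560,-21,80))); b=cv2.resize(s[v-55:v+55,u-45:u+45,::-1],None,fx=4.36,fy=4.36,interpolation=2)
h=min(len(a),len(b)); cv2.imwrite("pics/c5.png",np.hstack([a[:h],b[:h]]))
E
```

```text
clock: 11.45
eef_pos: [569.0, -21.3, 116.6]
tcp_rot: [3.139, 0.0, 1.554]
contact_force: [-5.8, 0.2, 26.1]
opening: 0.098
grasp_force: 104.5
```

View pics/c5.png

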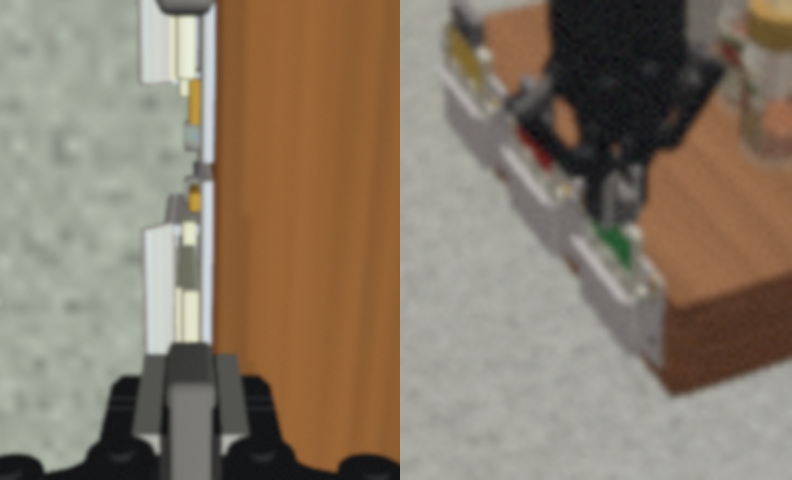

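The wrist view shows the holder behind the lip, with its left ear at about (325,181), the same tool pixel as before, so it hasn't slipped. The side view shows the green card to the front in the right-hand bay, level with its neighbours. The ear height is 62.6 (63 expected), still pressed at 26 N.

```bash
python3 -c "
from rig import r, camrig, job, telemetry
s=telemetry.sense();print(s['eef_pos'],s['contact_force'],s['grasp_force']);print(job.sign_off())"
```

```text
[569.06138389 -21.32374722 116.6012087 ] [-4.65314071  0.1484539  26.65326601] 104.53916072845459
the job is handed in; nothing more can be done
None
```

The green holder is in the empty right-hand bay, card to the front. It is pressed home on the end cheeks and still held at about 26 N for you to turn the catches; I handed the job in at about 11.5 s, and the blue holder is still in the stand.

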